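# Find the unsnapped tub lid and hold it open

### The job

One of the three lids on the storage tub has not snapped shut, though all look alike: tap each lid firmly on its round pad with the fingertips, going from the robot's left to its right, to find the one that gives. Then take that lid by its tab, lift it about 45 degrees or more, and finish still holding it open in the gripper, with the other two lids shut. Leave the bowls, the bottle and the tongs where they are.

Things in the scene. Friction and masses are not known exactly. Their poses are not given: they have to be found in the camera images.
- tub: Grey plastic storage tub, 120 deep (its x) x 244 wide (its y) x 68 mm high (side walls and dividers level with the lids), fixed to the counter. Origin: centre of its underside. Its x axis points away from the robot (within 0.35 rad), z up. Three identical white lids lie side by side on it (at y = +80, 0, -80 mm), all hinged along its robot-side edge; their far edge rises. Which one is not snapped changes each time and cannot be seen.
- lid_left (a joint): Hinge of the left lid, rad: 0 shut, grows as it opens (stop at 1.4). A snapped lid is held by a hidden catch and can be neither pushed down nor lifted. The unsnapped lid, pressed on its pad with about 3 N, springs down about 7 mm (to the stop at -0.08), comes back when let go, and can be lifted; left unheld it falls shut by its weight.
- cover_left: The left lid itself (robot's left (+y end of the tub)): plastic plate 74 mm wide, 6 mm thick, reaching 119 mm from the hinge, about 90 g, shut top face 70 mm above the counter. Origin on the hinge axis, mid-width, 64 mm above the counter. The hinge axis is its y; when shut its x points level from hinge to tab and its z up; it turns with the lid.
- left_pad (a point): Centre of the top of the round raised pad (26 mm across, 3 mm high) on the left lid, the place to tap; 90 mm along the lid's x from the hinge axis and 9 mm above it.
- left_tab (a point): Centre of the left lid's lift tab, a block 37 mm long (lid x), 18 mm wide (lid y), 14 mm thick that juts out beyond the tub's far wall with free space beneath; 138 mm along the lid's x from the hinge axis and 1 mm above it. Grip it across its 18 mm width from above. Neighbouring tabs are 80 mm apart.
- lid_middle (a joint): Hinge of the middle lid, rad: 0 shut, grows as it opens (stop at 1.4). A snapped lid is held by a hidden catch and can be neither pushed down nor lifted. The unsnapped lid, pressed on its pad with about 3 N, springs down about 7 mm (to the stop at -0.08), comes back when let go, and can be lifted; left unheld it falls shut by its weight.
- cover_middle: The middle lid itself (middle): plastic plate 74 mm wide, 6 mm thick, reaching 119 mm from the hinge, about 90 g, shut top face 70 mm above the counter. Origin on the hinge axis, mid-width, 64 mm above the counter. The hinge axis is its y; when shut its x points level from hinge to tab and its z up; it turns with the lid.
- middle_pad (a point): Centre of the top of the round raised pad (26 mm across, 3 mm high) on the middle lid, the place to tap; 90 mm along the lid's x from the hinge axis and 9 mm above it.
- middle_tab (a point): Centre of the middle lid's lift tab, a block 37 mm long (lid x), 18 mm wide (lid y), 14 mm thick that juts out beyond the tub's far wall with free space beneath; 138 mm along the lid's x from the hinge axis and 1 mm above it. Grip it across its 18 mm width from above. Neighbouring tabs are 80 mm apart.
- lid_right (a joint): Hinge of the right lid, rad: 0 shut, grows as it opens (stop at 1.4). A snapped lid is held by a hidden catch and can be neither pushed down nor lifted. The unsnapped lid, pressed on its pad with about 3 N, springs down about 7 mm (to the stop at -0.08), comes back when let go, and can be lifted; left unheld it falls shut by its weight.
- cover_right: The right lid itself (robot's right (-y end of the tub)): plastic plate 74 mm wide, 6 mm thick, reaching 119 mm from the hinge, about 90 g, shut top face 70 mm above the counter. Origin on the hinge axis, mid-width, 64 mm above the counter. The hinge axis is its y; when shut its x points level from hinge to tab and its z up; it turns with the lid.
- right_pad (a point): Centre of the top of the round raised pad (26 mm across, 3 mm high) on the right lid, the place to tap; 90 mm along the lid's x from the hinge axis and 9 mm above it.
- right_tab (a point): Centre of the right lid's lift tab, a block 37 mm long (lid x), 18 mm wide (lid y), 14 mm thick that juts out beyond the tub's far wall with free space beneath; 138 mm along the lid's x from the hinge axis and 1 mm above it. Grip it across its 18 mm width from above. Neighbouring tabs are 80 mm apart.
- bowl_1: Ceramic dipping bowl, 84 mm across, 34 mm high, on the aluminium tray (260 x 170 x 18 mm) at the robot's right; origin under its centre. Leave alone.
- bowl_2: The second, identical dipping bowl on the tray; origin under its centre. Leave alone.
- bottle: Small glass bottle, 52 mm across, 130 mm high, on a steel rack (160 x 110 mm, shelf 60 mm high, side rails to 87 mm) at the robot's left; origin under its centre. Leave alone.
- tongs: Metal tongs, about 235 mm long, 18 mm high, lying on the counter beyond the tub; origin near mid-length, underside. Leave alone.

How it is judged:
On the way, in this order (a step that is already met when the one before it is completed fails the run):
1. the left lid is tapped with the fingers (more than 1.5 N) (contact force between the fingers and cover_left above 1.5 N), for 0.03 s.
2. the middle lid is tapped with the fingers (more than 1.5 N) (contact force between the fingers and cover_middle above 1.5 N), for 0.03 s.
3. the right lid is tapped with the fingers (more than 1.5 N) (contact force between the fingers and cover_right above 1.5 N), for 0.03 s.
4. after the three taps, one lid is lifted past 0.3 rad (value of joint any of lid_left, lid_middle, lid_right above 0.3 rad), for 0.1 s.
At the end, for the whole second after the job is handed in: One lid stands open by more than 0.65 rad (37 degrees), still, with the fingers on it (more than 0.3 N; unheld it would fall shut), and the other two are shut (less than 0.05 rad) (((value of joint lid_left above 0.65 rad and contact force between the fingers and cover_left above 0.3 N and velocity of joint lid_left between -0.15 and 0.15 rad/s and value of joint each of lid_middle, lid_right below 0.05 rad) or (value of joint lid_middle above 0.65 rad and contact force between the fingers and cover_middle above 0.3 N and velocity of joint lid_middle between -0.15 and 0.15 rad/s and value of joint each of lid_left, lid_right below 0.05 rad) or (value of joint lid_right above 0.65 rad and contact force between the fingers and cover_right above 0.3 N and velocity of joint lid_right between -0.15 and 0.15 rad/s and value of joint each of lid_left, lid_middle below 0.05 rad))); the arm keeps its last pose, push and grip.
It fails at once if a bowl, the bottle or the tongs moved more than 30 mm (distance of any of bowl_1, bowl_2, bottle, tongs from where it was at the start of the episode above 0.03 m).
It also fails if it takes over 48 s, if anything falls off the work surface, if the arm or the gripper's body presses on something with over 40 N, if the wrist force passes 120 N, or if a joint passes its speed limit or range.

### The arm

A 6-joint arm with a two-finger parallel gripper is mounted at the origin on the work surface. World frame = base frame: x ahead of the robot, y to its left, z up, the work surface at z = 0. Lengths are in m, angles in rad, forces in N, time in s.
With the tool pointing down it reaches from about 0.325 to 0.775 m from the base axis. Payload 5.5 kg.
Tool frame: the origin (TCP) lies on the centre line of the jaws, within the pads' length; the fingertips stand arm.tip_reach ahead of it and the grasp point (between the pads) is the TCP (arm.tip_reach is the distance from the TCP to the fingertips, in m); z points along the fingers, y is the direction in which the jaws open and shut (so a half turn about z gives the same grasp; the last joint's range is limited). The gripper opens to 85 mm and grips with 20 to 120 N. Pads are 22 mm wide; open, the fingers measure 114 mm over their backs; the gripper's body (76 mm by 85 mm) begins 54 mm behind the grasp point. The pads swing forward as they close: fully open they stand 13 mm farther back than shut.
Start: joints at [1.074, 0.091, 1.231, -0, 1.82, -0.057], TCP at [0.255, 0.543, 0.25] pointing down, gripper open.
Joint ranges: [-2.87, 2.87], [-0.86, 2.18], [0.17, 2.46], [-1.51, 4.65], [0.06, 2.69], [-2.65, 2.65]. Speed limits (rad/s): [2.57, 2.57, 3.01, 3.14, 3.14, 3.14].

### API

Orientations are given as a rotation vector (axis times angle).
In Python, from bench import arm, imaging gives the robot as it stands.
- The arm moves only by the tool apply_moves, never from a script. Its argument "steps" is a list of rows, each a list of 2 entries, a list of its own where there are three numbers: the shift along the world's x, y, z as a fraction of full scale, then the turn, a rotation vector about the world's x, y, z as a fraction of full scale. In form: [[[tx, ty, tz], [ax, ay, az]], ...]. A call has exactly 8 rows; each row shifts and turns the commanded pose from where the row before left it; what a row does not reach is not made up. Full scale, the value 1, is 0.1 m for a shift and pi rad for a turn. A row lasts 1/12 s, in which the tool goes at most 41.7 mm and 7.16 degrees, less where a joint would pass 70% of its speed; a pose out of reach is approached as far as the arm can. A call with a number of a shift or a turn outside -1 to 1 is refused whole. A call with a gripper value outside its range is refused whole. "claw" is the opening, from 0 (shut) to 1 (fully open), set as the call begins (left out, the last holds). The fingers move at their own pace and stop on an object; "grip_force" is the grip in N (left out, the last holds). Time passes only in rows, so rows that do not move let the fingers close, or fill a call up. It gives the time, the measured TCP pose, the force and the opening at its end, in the units of the state.
- arm.get_state(): the state, without advancing time (a new reading comes with each control period).
- imaging.capture(name): name is "scene" or "side" or "wrist"; returns a dict with "frame" (480x640x3 uint8, red, green, blue), "vfov" (degrees; the focal length in pixels is half the picture's height over the tangent of half this angle, whatever the lens; pixels are square), "cx", "cy" (the principal point, pixels), "R" (3x3) and "t" (3): a world point X has camera coordinates R X + t; the wrist camera has in their place "tool_from_camera" (4x4, takes a point from camera to tool coordinates, whose origin is the TCP and whose axes are the flange's). Camera axes: x right, y down, z forward; pixel columns grow to the right and rows downward; lengths in m; the calibration is good to about 2 mm. The wrist camera is an equidistant fisheye: a pixel r from the principal point sees the ray r / f radians off the axis. A picture is of the moment at which its call begins: read the wrist's pose just before it. There is no depth.
- arm.finish_job(): hands the job in, once; it reports no verdict.
Trained networks look in a picture, given as the dict that the camera call returned (one of the last four; its "shot" number tells which), for a name from the list of things; names that differ only in an ending like _2 or _b are one class to them, and where a whole thing is asked for, a point or a joint stands for the part that bears it (a point fixed in the world has none). Each returns a list of dicts, best first, with "p" (0 to 1); they miss things now and then, are a little off and sometimes report something else, mostly with a low value. They report only what shows in the picture. A call takes as long as a camera call.
- imaging.spot_in(label, picture): "rect" ([left, top, right, bottom] in pixels, round what is visible of it).
The state is a dict: "time_s": time; "q": joint angles; "joint_velocities": joint speeds; "effort": joint torques, N m; "position": TCP position; "ee_rot": TCP orientation; "wrist_force": force on the tool from outside, world axes, zero at the start; "torque": the same for the moment, N m; "opening": finger opening in m.
Only numpy, scipy, OpenCV 4.12 (cv2) and the standard library are available. Lean on these libraries where they do the work, as an engineer would, in place of code of your own. Each camera call takes 0.05 s, during which the arm holds its last target.

## Working session

There is one attempt and no reset: what is moved stays moved. The work goes in short steps, Python scripts to look and compute and a tool call to move; the robot and the scene stay as the last step left them, time stands still between calls to the robot, and variables do not carry over. Pictures are saved under pics/ and viewed, and the job is handed in when it is done.

Besides the shell and the picture viewer there is one more tool, called after "Call:" in YAML: its name, and indented under it one key for each argument. apply_moves: Moves the arm, as the interface text tells. Shift numbers are shares of 0.1 m and turn numbers shares of pi rad, none past 1 either way. Its arguments: {"type":"object","properties":{"steps":{"type":"array"},"claw":{"type":"number"},"grip_force":{"type":"number"}},"required":["steps"]}

```bash
mkdir -p pics; ls; cat > h.py <<'E'
import numpy as np,cv2
from bench import arm,imaging
def ray(p,u,v):
    f=240/np.tan(np.radians(p['vfov'])/2)
    d=np.array([(u-p['cx'])/f,(v-p['cy'])/f,1.]);R=np.array(p['R']);t=np.array(p['t'])
    return -R.T@t,R.T@d
def at_z(p,u,v,z):
    c,d=ray(p,u,v);return c+d*(z-c[2])/d[2]
def proj(p,X):
    f=240/np.tan(np.radians(p['vfov'])/2);c=np.array(p['R'])@X+np.array(p['t']);return f*c[0]/c[2]+p['cx'],f*c[1]/c[2]+p['cy']
def save(p,n): cv2.imwrite('pics/'+n+'.png',cv2.cvtColor(p['frame'],cv2.COLOR_RGB2BGR))
E
python3 - <<'E'
from h import *
s=arm.get_state();print(s);print(arm.tip_reach)
for n in('scene','side'):
    p=imaging.capture(n);save(p,n+'0')
    print(n,p['vfov'],p['cx'],p['cy'],np.round(-np.array(p['R']).T@np.array(p['t']),3))
    for l in('tub','left_tab','middle_tab','left_pad','cover_left','bottle','tongs','bowl_1'):
        print(l,[(np.round(d['rect']).tolist(),round(d['p'],2)) for d in imaging.spot_in(l,p)[:4]])
E
```

```text
pics
{'time_s': 0.0, 'q': array([ 1.07430965e+00,  9.18544472e-02,  1.23188721e+00,  1.15079433e-06,
        1.81977453e+00, -5.67019103e-02]), 'joint_velocities': array([-0.00016073,  0.00174205,  0.00172602,  0.00096683, -0.0005371 ,
       -0.00252798]), 'effort': array([-9.14858483e-04, -4.58720326e+01, -4.18027854e+01, -1.37428304e-05,
        1.12923566e-02,  1.00006318e-05]), 'position': array([0.2553354 , 0.54269494, 0.24915271]), 'ee_rot': array([-6.85143094e-01, -3.06543113e+00,  2.90567892e-03]), 'wrist_force': array([ 0.69343041, -0.33851905,  1.87220849]), 'torque': array([-0.05120833, -0.01050894,  0.02485559]), 'opening': 0.0856007577379384}
0.019
scene 45.547661651010046 320.7236852056298 242.45629543615578 [ 1.141 -1.033  0.945]
tub [([279.0, 191.0, 364.0, 260.0], 0.94)]
left_tab [([314.0, 189.0, 367.0, 217.0], 0.57)]
middle_tab [([297.0, 204.0, 351.0, 232.0], 0.92)]
left_pad [([313.0, 191.0, 367.0, 218.0], 0.62)]
cover_left [([314.0, 191.0, 368.0, 218.0], 0.81), ([297.0, 199.0, 350.0, 232.0], 0.46)]
bottle [([370.0, 121.0, 382.0, 157.0], 0.9)]
tongs [([333.0, 276.0, 432.0, 307.0], 0.65)]
bowl_1 [([196.0, 392.0, 242.0, 433.0], 0.81), ([151.0, 365.0, 194.0, 396.0], 0.67), ([316.0, 189.0, 366.0, 217.0], 0.3)]
side 51.14211106546545 333.43608773279664 242.8668250840943 [0.199 1.371 0.915]
tub [([300.0, 248.0, 370.0, 312.0], 0.66)]
left_tab [([296.0, 271.0, 354.0, 292.0], 0.7)]
middle_tab [([309.0, 258.0, 362.0, 276.0], 0.95)]
left_pad [([300.0, 268.0, 355.0, 295.0], 0.6)]
cover_left [([298.0, 268.0, 352.0, 293.0], 0.73), ([374.0, 190.0, 394.0, 204.0], 0.48)]
bottle [([289.0, 312.0, 312.0, 362.0], 0.66)]
tongs [([246.0, 240.0, 314.0, 253.0], 0.73)]
bowl_1 [([374.0, 190.0, 390.0, 203.0], 0.65), ([320.0, 244.0, 368.0, 264.0], 0.65), ([340.0, 184.0, 364.0, 199.0], 0.51)]
```

```bash
python3 - <<'E'
import cv2
a=cv2.imread('pics/scene0.png');b=cv2.imread('pics/side0.png')
cv2.imwrite('pics/scz.png',cv2.resize(a[170:320,250:450],None,fx=4,fy=4,interpolation=cv2.INTER_CUBIC))
cv2.imwrite('pics/siz.png',cv2.resize(b[230:380,240:440],None,fx=4,fy=4,interpolation=cv2.INTER_CUBIC))
E
```

```text
(no output)
```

View pics/scene0.png

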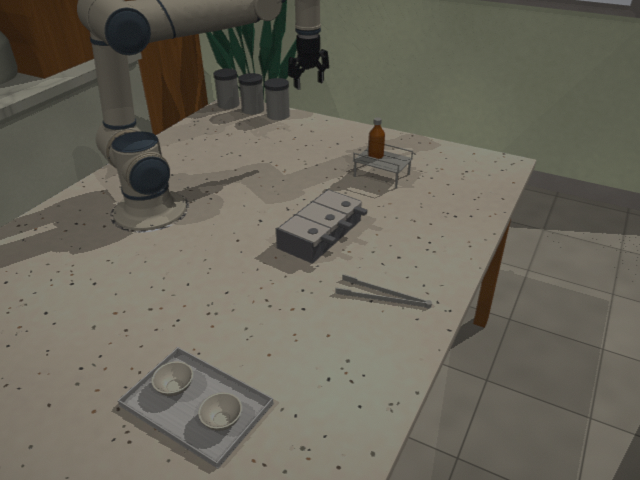

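View pics/scz.png

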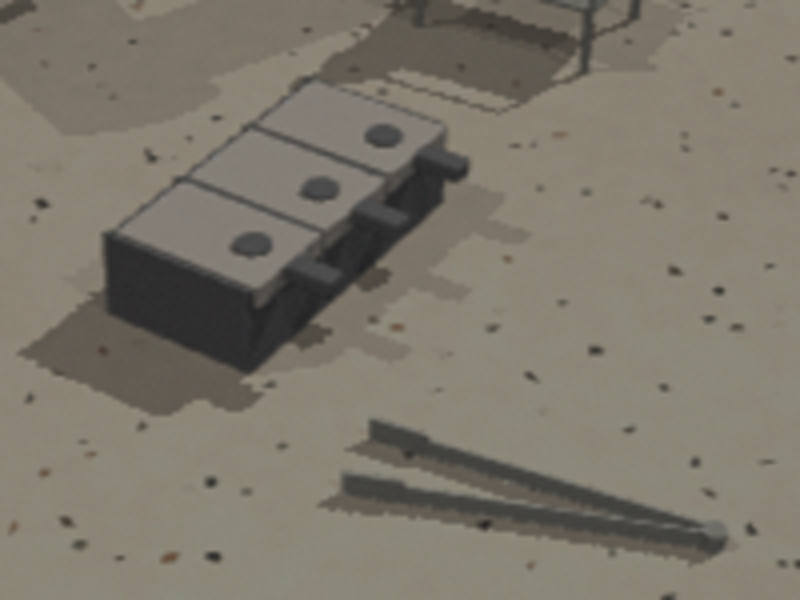

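View pics/siz.png

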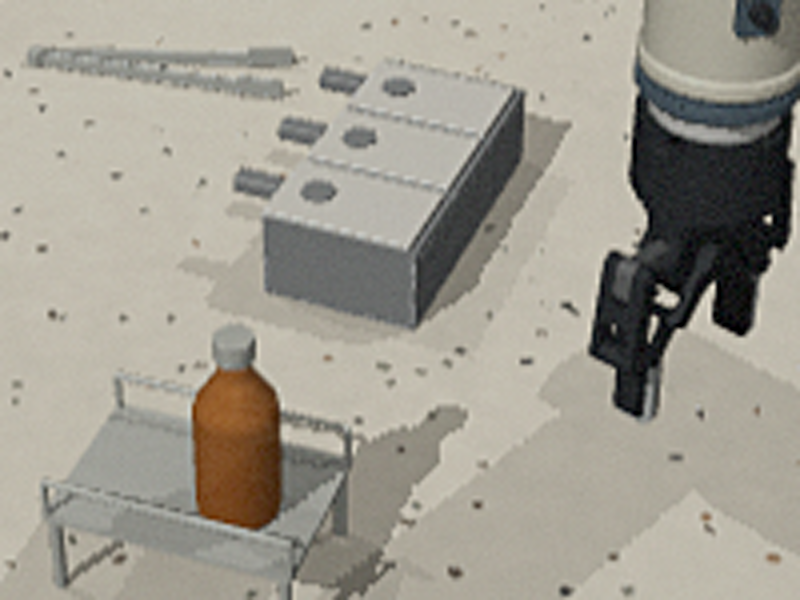

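The zoomed pictures show the pads clearly as dark discs. In the scene view they are at about (346,204), (330,217) and (313,231), left to right. In the side view they are at about (320,278), (330,264) and (339,252). I'll fit the tub pose to them.

```bash
cat > fit.py <<'E'
from h import *
from scipy.optimize import least_squares
ps,pd=imaging.capture('scene'),imaging.capture('side')
z=lambda o,l:[((u+.5)/4-.5+o[0],(v+.5)/4-.5+o[1]) for u,v in l]
S=z((250,170),[(383,134),(320,187),(252,242),(442,164),(381,217),(314,273),(107,233),(320,80)])
D=z((240,230),[(319,190),(360,136),(398,86),(259,182),(302,130),(343,80),(414,250),(522,92)])
# tub frame: hinge x -0.059?  unknown hx fitted
def mod(q):
    x,y,a,hx=q;P=[]
    for Y in(.08,0,-.08):P.append((hx+.09,Y,.072))
    for Y in(.08,0,-.08):P.append((hx+.138,Y,.067))
    P.append((-.06,-.122,.068));P.append((-.06,.122,.068))
    c,s=np.cos(a),np.sin(a)
    return [np.array([x+c*X-s*Y,y+s*X+c*Y,Z]) for X,Y,Z in P]
def res(q):
    P=mod(q);P2=list(P);P2[6],P2[7]=P[7],P[6]
    r=[np.subtract(proj(ps,X),o) for X,o in zip(P,S)]+[np.subtract(proj(pd,X),o) for X,o in zip(P2,D)]
    return np.ravel(r)
if __name__=='__main__':
    for p,L in((ps,S),(pd,D)):
        for u in L[:3]:print(np.round(at_z(p,*u,.072),4))
    f=least_squares(res,[.48,.1,0,-.06]);print(f.x);print(np.round(f.fun.reshape(-1,2),1))
    for X in mod(f.x)[:6]:print(np.round(X,4))
E
python3 fit.py
```

```text
[0.5593 0.1975 0.072 ]
[0.5503 0.1179 0.072 ]
[0.5399 0.0399 0.072 ]
[0.5566 0.1972 0.072 ]
[0.5474 0.118  0.072 ]
[0.5382 0.0384 0.072 ]
[ 0.51992151  0.12213237 -0.12407948 -0.060467  ]
[[-0.  -0.1]
 [-0.2 -0.2]
 [-0.3  0.1]
 [-0.3 -0.8]
 [-0.8 -0.6]
 [-0.8 -0.1]
 [-0.5  0.2]
 [-2.  -1.1]
 [-0.9 -0. ]
 [-0.6 -0. ]
 [-0.4  0.1]
 [-0.5 -0.2]
 [-0.3 -0.5]
 [-0.4 -0.2]
 [-1.8  1. ]
 [-0.8 -0.8]]
[0.5591 0.1979 0.072 ]
[0.5492 0.1185 0.072 ]
[0.5393 0.0391 0.072 ]
[0.6068 0.1919 0.067 ]
[0.5969 0.1125 0.067 ]
[0.587  0.0332 0.067 ]
```

```bash
python3 - <<'E'
from h import *
from scipy.spatial.transform import Rotation as Ro
s=arm.get_state();R=Ro.from_rotvec(s['ee_rot']).as_matrix();print(np.round(R,3))
y=R[:,1];a=np.arctan2(y[1],y[0]);print(np.degrees(a), 'target',np.degrees(np.arctan2(np.cos(.124),np.sin(.124))))
t=np.arctan2(np.cos(.124),np.sin(.124));
for k in(0,np.pi,-np.pi):print('turn',np.degrees(t-a+k),(t-a+k)/np.pi)
print(s['time_s'],np.array([.558,.1975,.16])-s['position'])
E
```

```text
[[-0.905  0.426  0.   ]
 [ 0.426  0.905  0.   ]
 [-0.     0.    -1.   ]]
64.79985508195446 target 82.8953233403778
turn 18.095468258423338 0.10053037921346299
turn 198.09546825842332 1.100530379213463
turn -161.90453174157668 -0.899469620786537
1.0 [ 0.30252055 -0.34540833 -0.09030437]
```

Call:
apply_moves:
  steps:
    - [[0.19,-0.216,0],[0,0,0.0125]]
    - [[0.19,-0.216,0],[0,0,0.0125]]
    - [[0.19,-0.216,0],[0,0,0.0125]]
    - [[0.19,-0.216,0],[0,0,0.0125]]
    - [[0.19,-0.216,0],[0,0,0.0125]]
    - [[0.19,-0.216,0],[0,0,0.0125]]
    - [[0.19,-0.216,0],[0,0,0.0125]]
    - [[0.19,-0.216,0],[0,0,0.0125]]
  claw: 0
  grip_force: 20

```text
time_s: 1.67
position: [0.4082, 0.369, 0.2504]
ee_rot: [0.194, 3.135, 0.0]
wrist_force: [0.4, -0.1, -0.3]
opening: 0.0001
```

Call:
apply_moves:
  steps:
    - [[0.19,-0.216,0],[0,0,0]]
    - [[0.19,-0.216,0],[0,0,0]]
    - [[0.19,-0.216,0],[0,0,0]]
    - [[0.19,-0.216,0],[0,0,0]]
    - [[0.19,-0.216,0],[0,0,0]]
    - [[0.19,-0.216,-0.1],[0,0,0]]
    - [[0.19,-0.216,-0.2],[0,0,0]]
    - [[0.19,-0.216,-0.3],[0,0,0]]

```text
time_s: 2.33
position: [0.5615, 0.1965, 0.1932]
ee_rot: [0.197, 3.129, 0.004]
wrist_force: [0.6, 0.7, -0.1]
opening: 0.0004
```

```bash
cat > st.py <<'E'
from h import *
s=arm.get_state();R=cv2.Rodrigues(np.array(s['ee_rot']))[0]
print(round(s['time_s'],2),'pos',np.round(s['position'],4),'y',np.round(R[:,1],3),'z',np.round(R[:,2],3),'F',np.round(s['wrist_force'],2),'op',round(s['opening'],4),'tip',arm.tip_reach,'q',np.round(s['q'],2))
E
python3 st.py; python3 - <<'E'
from h import *
p=imaging.capture('scene');print([d['rect'] for d in imaging.spot_in('bottle',p)[:1]],at_z(p,376,156,.06))
E
```

```text
2.33 pos [0.5615 0.1965 0.1932] y [0.125 0.992 0.003] z [ 0.006  0.002 -1.   ] F [ 0.56  0.72 -0.14] op 0.0004 tip 0.019 q [ 0.28  0.07  1.36  0.    1.71 -1.17]
[[370.5, 121.3, 384.7, 156.9]] [0.51627924 0.51461293 0.06      ]
```

Call:
apply_moves:
  steps:
    - [[-0.03,0.01,-0.2],[0,0,0]]
    - [[0,0,-0.2],[0,0,0]]
    - [[0,0,-0.2],[0,0,0]]
    - [[0,0,-0.15],[0,0,0]]
    - [[0,0,-0.1],[0,0,0]]
    - [[0,0,-0.03],[0,0,0]]
    - [[0,0,0],[0,0,0]]
    - [[0,0,0],[0,0,0]]

```text
time_s: 3.1
position: [0.5568, 0.1987, 0.1035]
ee_rot: [0.197, 3.134, 0.001]
wrist_force: [0.7, -0.3, 0.8]
opening: 0.0001
```

```bash
python3 st.py; python3 - <<'E'
from h import *
a=[]
for n,c in(('scene',(345,190)),('side',(320,265))):
    p=imaging.capture(n);f=p['frame'][c[1]-60:c[1]+60,c[0]-50:c[0]+50];a.append(cv2.resize(f[:,:,::-1],None,fx=4,fy=4,interpolation=cv2.INTER_CUBIC))
cv2.imwrite('pics/pre1.png',np.hstack(a))
E
```

```text
3.1 pos [0.5568 0.1987 0.1035] y [0.125 0.992 0.001] z [ 0.001  0.001 -1.   ] F [ 0.73 -0.34  0.81] op 0.0001 tip 0.019 q [ 0.29  0.09  1.5   0.    1.56 -1.16]
```

View pics/pre1.png

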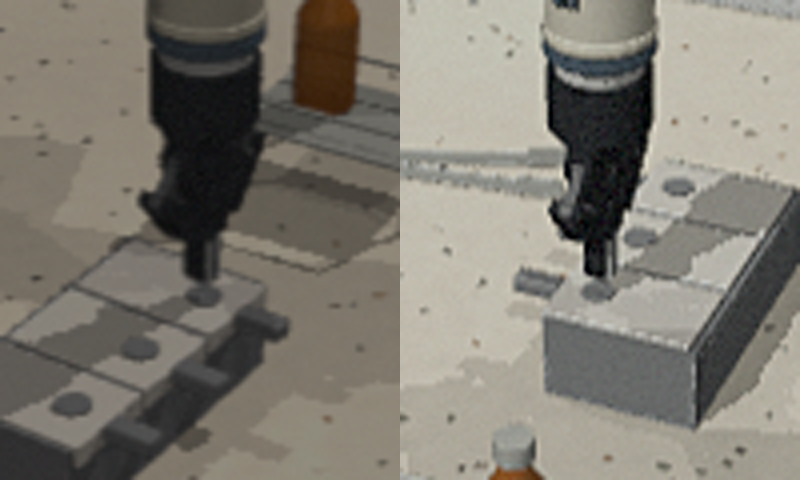

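Call:
apply_moves:
  steps:
    - [[0,0,-0.05],[0,0,0]]
    - [[0,0,-0.03],[0,0,0]]
    - [[0,0,-0.02],[0,0,0]]
    - [[0,0,-0.01],[0,0,0]]
    - [[0,0,-0.01],[0,0,0]]
    - [[0,0,-0.01],[0,0,0]]
    - [[0,0,0],[0,0,0]]
    - [[0,0,0],[0,0,0]]

```text
time_s: 3.87
position: [0.5564, 0.1983, 0.0919]
ee_rot: [0.197, 3.134, 0.0]
wrist_force: [-6.4, -1.5, 11.8]
opening: -0.0002
```

Left lid: 11.8 N at the pad's height and it didn't move, so it's snapped. Next is the middle lid.

Call:
apply_moves:
  steps:
    - [[0,0,0.2],[0,0,0]]
    - [[0,0,0.1],[0,0,0]]
    - [[-0.025,-0.2,0],[0,0,0]]
    - [[-0.025,-0.2,0],[0,0,0]]
    - [[-0.025,-0.2,0],[0,0,0]]
    - [[-0.01,-0.2,0],[0,0,0]]
    - [[0,0,-0.2],[0,0,0]]
    - [[0,0,0],[0,0,0]]

```text
time_s: 4.53
position: [0.5469, 0.1171, 0.0965]
ee_rot: [-0.2, -3.132, 0.001]
wrist_force: [-0.4, -0.0, -1.4]
opening: 0.0
```

Call:
apply_moves:
  steps:
    - [[0,0,-0.05],[0,0,0]]
    - [[0,0,-0.02],[0,0,0]]
    - [[0,0,-0.01],[0,0,0]]
    - [[0,0,-0.01],[0,0,0]]
    - [[0,0,-0.01],[0,0,0]]
    - [[0,0,0],[0,0,0]]
    - [[0,0,0],[0,0,0]]
    - [[0,0,0],[0,0,0]]

```text
time_s: 5.2
position: [0.5482, 0.1185, 0.0896]
ee_rot: [0.197, 3.135, 0.0]
wrist_force: [-0.1, 0.2, 0.4]
opening: 0.0
```

```bash
python3 st.py
```

```text
5.2 pos [0.5482 0.1185 0.0896] y [0.125 0.992 0.   ] z [ 0.001  0.    -1.   ] F [-0.09  0.23  0.37] op 0.0 tip 0.019 q [ 0.15  0.01  1.6   0.    1.53 -1.29]
```

Call:
apply_moves:
  steps:
    - [[0,0,-0.01],[0,0,0]]
    - [[0,0,-0.01],[0,0,0]]
    - [[0,0,-0.01],[0,0,0]]
    - [[0,0,0],[0,0,0]]
    - [[0,0,0],[0,0,0]]
    - [[0,0,0],[0,0,0]]
    - [[0,0,0],[0,0,0]]
    - [[0,0,0],[0,0,0]]

```text
time_s: 5.87
position: [0.5481, 0.1183, 0.0864]
ee_rot: [0.197, 3.135, 0.0]
wrist_force: [2.0, 0.4, 2.0]
opening: -0.0001
```

Call:
apply_moves:
  steps:
    - [[0,0,-0.01],[0,0,0]]
    - [[0,0,-0.01],[0,0,0]]
    - [[0,0,-0.01],[0,0,0]]
    - [[0,0,0],[0,0,0]]
    - [[0,0,0],[0,0,0]]
    - [[0,0,0],[0,0,0]]
    - [[0,0,0],[0,0,0]]
    - [[0,0,0],[0,0,0]]

```text
time_s: 6.53
position: [0.5483, 0.1184, 0.0852]
ee_rot: [0.197, 3.134, 0.0]
wrist_force: [-2.4, 0.6, 10.7]
opening: -0.0001
```

The middle lid gave about 7 mm before hitting its stop at 10.7 N, so it's the unsnapped one. I still have to tap the right lid.

Call:
apply_moves:
  steps:
    - [[0,0,0.2],[0,0,0]]
    - [[0,0,0.17],[0,0,0]]
    - [[-0.025,-0.2,0],[0,0,0]]
    - [[-0.025,-0.2,0],[0,0,0]]
    - [[-0.025,-0.2,0],[0,0,0]]
    - [[-0.02,-0.2,0],[0,0,0]]
    - [[0,0,-0.2],[0,0,0]]
    - [[0,0,0],[0,0,0]]

```text
time_s: 7.2
position: [0.5363, 0.0371, 0.0964]
ee_rot: [-0.2, -3.129, 0.001]
wrist_force: [-0.4, 0.5, -1.3]
opening: 0.0001
```

Call:
apply_moves:
  steps:
    - [[0,0,-0.05],[0,0,0]]
    - [[0,0,-0.02],[0,0,0]]
    - [[0,0,-0.01],[0,0,0]]
    - [[0,0,-0.01],[0,0,0]]
    - [[0,0,-0.01],[0,0,0]]
    - [[0,0,0],[0,0,0]]
    - [[0,0,0],[0,0,0]]
    - [[0,0,0],[0,0,0]]

```text
time_s: 7.87
position: [0.5384, 0.0388, 0.0919]
ee_rot: [0.196, 3.135, 0.0]
wrist_force: [-3.7, 0.4, 6.5]
opening: -0.0003
```

Right lid: 6.5 N and rigid, so it's snapped. Now I'll go above the middle tab.

Call:
apply_moves:
  steps:
    - [[0,0,0.25],[0,0,0]]
    - [[0,0,0.25],[0,0,0]]
    - [[0.145,0.185,0.1],[0,0,0]]
    - [[0.145,0.185,0],[0,0,0]]
    - [[0.145,0.185,0],[0,0,0]]
    - [[0.145,0.185,0],[0,0,0]]
    - [[0,0,-0.2],[0,0,0]]
    - [[0,0,-0.15],[0,0,0]]
  claw: 0.55

```text
time_s: 8.53
position: [0.5976, 0.1141, 0.1156]
ee_rot: [0.193, 3.133, 0.001]
wrist_force: [0.1, -0.6, -0.3]
opening: 0.0474
```

```bash
python3 st.py; python3 - <<'E'
from h import *
a=[]
for n,c in(('scene',(335,200)),('side',(315,250))):
    p=imaging.capture(n);f=p['frame'][c[1]-60:c[1]+60,c[0]-50:c[0]+50];a.append(cv2.resize(f[:,:,::-1],None,fx=4,fy=4,interpolation=cv2.INTER_CUBIC))
cv2.imwrite('pics/pre2.png',np.hstack(a))
p=imaging.capture('wrist');save(p,'w2');print(np.round(p['tool_from_camera'],3))
E
python3 st.py
```

```text
8.53 pos [0.5976 0.1141 0.1156] y [0.123 0.992 0.001] z [ 0.002  0.    -1.   ] F [ 0.15 -0.62 -0.25] op 0.0474 tip 0.019 q [ 0.13  0.13  1.43  0.    1.58 -1.31]
[[-0.    -0.964 -0.264  0.067]
 [ 1.     0.    -0.001  0.001]
 [ 0.001 -0.264  0.964 -0.124]
 [ 0.     0.     0.     1.   ]]
8.68 pos [0.5957 0.1127 0.1139] y [ 0.125  0.992 -0.001] z [-0.003 -0.    -1.   ] F [-0.19  0.41 -1.04] op 0.047 tip 0.019 q [ 0.13  0.13  1.43 -0.    1.58 -1.32]
```

View pics/pre2.png

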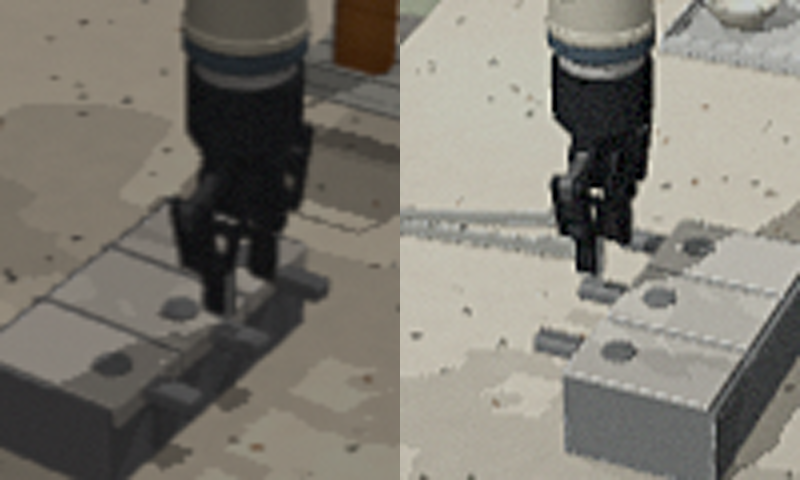

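View pics/w2.png

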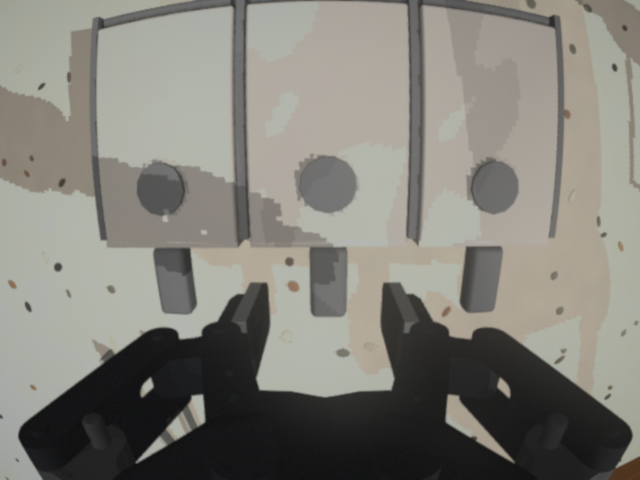

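Both views show the jaws straddling the middle tab (wrist view: tab at u≈328, jaws centred at u≈325). Descending.

Call:
apply_moves:
  steps:
    - [[0.03,0,-0.1],[0,0,0]]
    - [[0,0,-0.1],[0,0,0]]
    - [[0,0,-0.1],[0,0,0]]
    - [[0,0,-0.1],[0,0,0]]
    - [[0,0,-0.08],[0,0,0]]
    - [[0,0,0],[0,0,0]]
    - [[0,0,0],[0,0,0]]
    - [[0,0,0],[0,0,0]]

```text
time_s: 9.35
position: [0.5996, 0.1123, 0.0677]
ee_rot: [0.197, 3.135, 0.0]
wrist_force: [-0.2, 0.8, 1.3]
opening: 0.047
```

Call:
apply_moves:
  steps:
    - [[0,0,0],[0,0,0]]
    - [[0,0,0],[0,0,0]]
    - [[0,0,0],[0,0,0]]
    - [[0,0,0],[0,0,0]]
    - [[0,0,0],[0,0,0]]
    - [[0,0,0],[0,0,0]]
    - [[0,0,0],[0,0,0]]
    - [[0,0,0],[0,0,0]]
  claw: 0
  grip_force: 40

```text
time_s: 10.02
position: [0.6, 0.1135, 0.068]
ee_rot: [0.196, 3.134, 0.003]
wrist_force: [0.5, 4.5, 1.2]
opening: 0.0172
```

```bash
python3 st.py; python3 - <<'E'
from h import *
s=arm.get_state();P=s['position'];H=np.array([.460,.1297,.064]);a=-.124
ex=np.array([np.cos(a),np.sin(a),0]);ey=np.array([-np.sin(a),np.cos(a),0])
print((P-H)@ex,(P-H)@ey,P[2]-H[2])
th=0
for k in range(16):
    d=np.radians(3.25);q=[]
    for t in(th,th+d):
        R=cv2.Rodrigues(-ey*t)[0];q.append(H+R@(P-H))
    th+=d;print(k,np.round((q[1]-q[0])/.1,3))
print(np.round(-ey*d/np.pi,5))
E
```

```text
10.02 pos [0.6    0.1135 0.068 ] y [0.124 0.992 0.002] z [ 0.002  0.002 -1.   ] F [0.55 4.47 1.19] op 0.0172 tip 0.019 q [ 0.13  0.16  1.48  0.    1.5  -1.32]
0.14093719132879054 0.0012245713396557166 0.003987109447099221
0 [-0.004  0.001  0.08 ]
1 [-0.009  0.001  0.079]
2 [-0.013  0.002  0.079]
3 [-0.018  0.002  0.078]
4 [-0.022  0.003  0.077]
5 [-0.026  0.003  0.075]
6 [-0.031  0.004  0.074]
7 [-0.035  0.004  0.072]
8 [-0.039  0.005  0.07 ]
9 [-0.043  0.005  0.067]
10 [-0.046  0.006  0.065]
11 [-0.05   0.006  0.062]
12 [-0.053  0.007  0.059]
13 [-0.057  0.007  0.056]
14 [-0.06   0.007  0.053]
15 [-0.063  0.008  0.049]
[-0.00223 -0.01792 -0.     ]
```

The grip stopped at an opening of 17 mm, close to the tab's 18 mm. Lifting along the arc.

Call:
apply_moves:
  steps:
    - [[-0.004,0.001,0.08],[-0.0022,-0.018,0]]
    - [[-0.009,0.001,0.079],[-0.0022,-0.018,0]]
    - [[-0.013,0.002,0.079],[-0.0022,-0.018,0]]
    - [[-0.018,0.002,0.078],[-0.0022,-0.018,0]]
    - [[-0.022,0.003,0.077],[-0.0022,-0.018,0]]
    - [[-0.026,0.003,0.075],[-0.0022,-0.018,0]]
    - [[-0.031,0.004,0.074],[-0.0022,-0.018,0]]
    - [[-0.035,0.004,0.072],[-0.0022,-0.018,0]]

```text
time_s: 10.68
position: [0.5838, 0.1154, 0.13]
ee_rot: [0.167, 2.677, -0.034]
wrist_force: [1.4, 6.0, 0.4]
opening: 0.0168
```

```bash
python3 st.py
```

```text
10.68 pos [0.5838 0.1154 0.13  ] y [0.124 0.992 0.004] z [ 0.441 -0.051 -0.896] F [1.37 5.96 0.39] op 0.0168 tip 0.019 q [ 0.22 -0.27  1.84 -0.16  1.14 -1.19]
```

Call:
apply_moves:
  steps:
    - [[-0.039,0.005,0.07],[-0.0022,-0.018,0]]
    - [[-0.043,0.005,0.067],[-0.0022,-0.018,0]]
    - [[-0.046,0.006,0.065],[-0.0022,-0.018,0]]
    - [[-0.05,0.006,0.062],[-0.0022,-0.018,0]]
    - [[-0.053,0.007,0.059],[-0.0022,-0.018,0]]
    - [[-0.057,0.007,0.056],[-0.0022,-0.018,0]]
    - [[-0.06,0.007,0.053],[-0.0022,-0.018,0]]
    - [[-0.063,0.008,0.049],[-0.0022,-0.018,0]]

```text
time_s: 11.35
position: [0.5424, 0.1204, 0.1781]
ee_rot: [0.139, 2.222, -0.061]
wrist_force: [0.2, 4.4, 0.6]
opening: 0.0169
```

Call:
apply_moves:
  steps:
    - [[0,0,0],[0,0,0]]
    - [[0,0,0],[0,0,0]]
    - [[0,0,0],[0,0,0]]
    - [[0,0,0],[0,0,0]]
    - [[0,0,0],[0,0,0]]
    - [[0,0,0],[0,0,0]]
    - [[0,0,0],[0,0,0]]
    - [[0,0,0],[0,0,0]]

```text
time_s: 12.02
position: [0.5432, 0.1202, 0.1775]
ee_rot: [0.14, 2.227, -0.062]
wrist_force: [1.7, 6.7, 0.6]
opening: 0.0171
```

```bash
python3 st.py; python3 - <<'E'
from h import *
a=[]
for n,c in(('scene',(335,200)),('side',(315,250))):
    p=imaging.capture(n);f=p['frame'][c[1]-60:c[1]+60,c[0]-50:c[0]+50];a.append(cv2.resize(f[:,:,::-1],None,fx=4,fy=4,interpolation=cv2.INTER_CUBIC))
    for l in('bottle','tongs','bowl_1'):
        print(l,[(np.round(d['rect']).tolist(),round(d['p'],2)) for d in imaging.spot_in(l,p)[:2]])
cv2.imwrite('pics/end.png',np.hstack(a))
p=imaging.capture('wrist');save(p,'wend')
E
python3 st.py
```

```text
12.02 pos [0.5432 0.1202 0.1775] y [0.123 0.992 0.005] z [ 0.785 -0.094 -0.613] F [1.68 6.68 0.56] op 0.0171 tip 0.019 q [ 0.37 -0.69  2.21 -0.53  0.84 -0.88]
bottle [([368.0, 119.0, 385.0, 158.0], 0.93), ([332.0, 274.0, 432.0, 308.0], 0.5)]
tongs [([334.0, 274.0, 435.0, 308.0], 0.88), ([296.0, 179.0, 334.0, 215.0], 0.62)]
bowl_1 [([198.0, 393.0, 240.0, 430.0], 0.57)]
bottle [([287.0, 311.0, 312.0, 360.0], 0.66), ([341.0, 185.0, 362.0, 198.0], 0.26)]
tongs [([247.0, 239.0, 316.0, 254.0], 0.95)]
bowl_1 [([342.0, 186.0, 362.0, 196.0], 0.69), ([374.0, 190.0, 382.0, 196.0], 0.57)]
12.47 pos [0.5432 0.1202 0.1775] y [0.123 0.992 0.005] z [ 0.785 -0.094 -0.613] F [0.51 6.93 2.22] op 0.0174 tip 0.019 q [ 0.37 -0.69  2.21 -0.53  0.84 -0.88]
```

View pics/end.png

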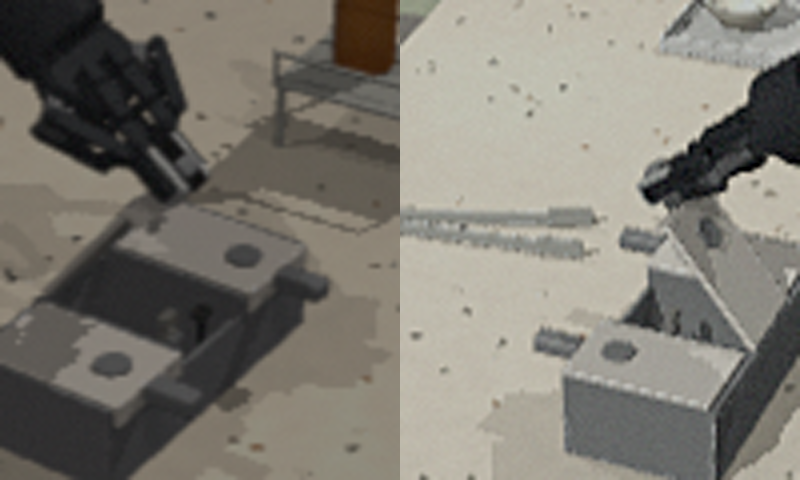

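View pics/wend.png

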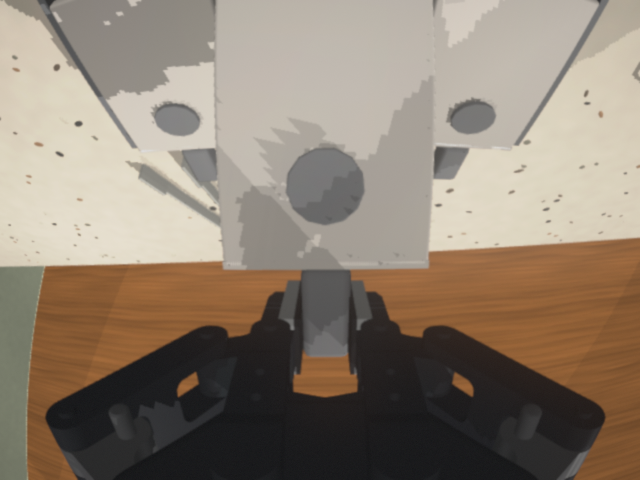

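The pictures show the middle lid standing open at about 52°. Its tab is held between the jaws (wrist view: tab at u≈325), the other two lids are flat, and the other objects are where they were.

```bash
python3 -c "
from bench import arm
print(arm.finish_job())"
```

```text
the job is handed in; nothing more can be done
None
```

The middle lid was the unsnapped one. I handed the job in with it held open at about 52° in the gripper; no verdict was reported.

- **Taps:** I tapped left, middle, right with the closed fingertips. The left lid (about 12 N) and the right lid (about 6.5 N) stayed rigid at pad height. The middle lid sprang down about 7 mm at roughly 2 N, then hit its stop at about 11 N.
- **Lift:** I gripped the middle tab across its width with 40 N; the fingers stopped at about 17 mm on the 18 mm tab. I then lifted it along the hinge arc.
- **Last checks:** The arm was still, with the tab between the jaws and the left and right lids flat. The bottle and tongs showed no movement in either view. The bowl detector only partly confirmed the bowls: it found one of the two in the final scene view and gave a partial box for the other in the side view. The arm never went near them.
- **Side force:** A side force of about 7 N remained at the wrist at the end, well under the limit. It probably comes from slightly off-centre jaws.

The arm's clock read about 12.5 s of the 48 s allowed.

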